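# Set the board guide's clearance with a feeler

### The job

Set the clearance of the board guide with the feeler blade. Take the feeler from its stand, slide it down between the two rails to the floor of the gap, then gently push the sliding rail by its red post until it just nips the blade, and let go of the post. Take the feeler again and draw it slowly straight up, so that a light drag is felt; put it back upright in its stand, leave the rail closed as set, and leave the other things on the bench alone.

Things in the scene. Friction and masses are not known exactly. Their poses are not given: they have to be found in the camera images.
- board_guide: Board guide fixed to the bench: aluminium base 110 x 150 x 10 mm (x, y, z) with a steel fixed rail on its +y side (90 mm along x, 20 mm along y, from 10 to 40 mm up) and a slideway on its -y side. Origin: centre of the underside, z up. The gap runs along x; the fixed rail's face of the gap lies at y = +25 mm and looks to -y.
- fixed_rail: Fixed rail of the board guide, a steel bar 90 mm along the guide's x, 20 mm along y, 30 mm high. Origin: middle of the lower edge of its gap face, on the gap floor, at x = 0, y = 25 mm, z = 10 mm of the guide; axes of the guide.
- sliding_rail: Sliding rail, 82 mm along the guide's x, 30 mm high. Slides along the guide's y (+y closes the gap), rubs with about 8 N, stays where left. Its gap face is a brass strip, sprung at 20 N/mm and shimmed 0 to 3 mm proud of this origin, unlike each time. Origin: lower edge of the unshimmed face, on the gap floor; axes of the guide; at the start 11 to 15 mm from the fixed rail's face in y.
- red_post (a point): Point in the red post on the sliding rail, 60 mm over the bench, 45 mm to -y of the sliding rail's origin. The post is 20 mm along the guide's x, 14 mm along y, from 30 to 75 mm over the bench. Take it across its 20 mm and push it towards the guide's +y.
- gap_floor (a point): On the floor of the gap (10 mm over the bench), where the middle of the feeler's lower edge stands when the blade lies flat on the fixed rail; axes of the guide.
- feeler: Feeler: steel blade 50 mm wide (x), 5 mm thick (y), 52 mm high (z); yellow grip above, 40 mm wide, 12 mm thick, from 51 to 83 mm up; 0.15 kg. Origin: middle of the lower edge. Starts upright in the stand; either way round does. Held across its 40 mm it is not pushed at the rails. Nip of 2 to 8 N is right and drags with about that force; over 20 N from a rail bruises the blade.
- feeler_stand: Black stand fixed to the bench, 80 x 60 x 31 mm, with an upright slot open at the top, 60 mm along its x and 9 mm along its y, floor 6 mm over the bench. Origin: centre of the underside.
- caliper: digital caliper lying flat, 153 mm long; leave alone
- side_cutters: blue side cutters lying flat, 152 mm; leave alone
- board_green: green circuit board, 46 x 72 mm; leave alone
- black_tape: roll of black tape, 67 mm across; leave alone
- flux_jar: white jar with green lid, 44 mm across; leave alone
- cell: green lithium cell lying, 64 mm long; leave alone
- solder_reel: blue reel of solder, 49 mm across, 30 mm high; leave alone
Mind the look-alikes: they are no part of the job. There is more than one size of the board_guide; the one meant has the size given above. There is more than one size of the feeler; the job needs the smaller.

How it is judged:
By the outcome, as a careful person would: the job done as asked, in the order asked, and still so for the second after the job is handed in, with the robot touching nothing.
It also fails if it takes over 72 s, if anything falls off the work surface, if the arm or the gripper's body presses on something with over 40 N, if the wrist force passes 120 N, or if a joint passes its speed limit or range.

### The arm

A 6-joint arm with a two-finger parallel gripper is mounted at the origin on a cart in front of the work surface, level with it; the furniture and walls round the work are solid. World frame = base frame: x ahead of the robot, y to its left, z up, the work surface at z = 0. Lengths are in m, angles in rad, forces in N, time in s.
With the tool pointing down it reaches from about 0.35 to 0.775 m from the base axis. Payload 7.3 kg.
Tool frame: the origin (TCP) lies at the very end of the fingers, on their centre line; the grasp point (between the pads) lies 19 mm behind it (manip.grip_point_offset is the distance from the TCP to the grasp point, in m); z points along the fingers, y is the line along which they close (so a half turn about z gives the same grasp; the last joint's range is limited). The gripper opens to 92 mm and grips with 3 to 60 N. Pads are 19 mm wide; open, the fingers measure 130 mm over their backs; the gripper's body (75 mm by 190 mm) begins 47 mm behind the grasp point.
Start: joints at [1.164, 0.342, 1.524, -0, 1.275, -0.146], TCP at [0.135, 0.507, 0.227] pointing down, gripper open.
Joint ranges: [-2.53, 2.53], [-0.77, 2.02], [0.04, 2.7], [-1, 4.14], [0.28, 2.66], [-3.11, 3.11]. Speed limits (rad/s): [2.57, 2.57, 3.14, 3.14, 3.14, 3.14].

### API

Orientations are given as a unit quaternion [w, x, y, z].
In Python, from station import manip gives the robot as it stands. The module is installed in compiled form; this text tells all that it offers. Calls block until the motion is done:
- manip.reach(position, orientation): joint-space move of the TCP to a pose.
- manip.move_straight(position, orientation=None, speed=0.15): straight line of the TCP; orientation=None keeps the orientation; speed is the mean speed in m/s.
- manip.set_joints(angles): joint-space move.
- manip.move_gripper(opening): finger opening in m; the grip force is fixed at half the most; returns when the fingers have stopped.
- manip.hold(seconds).
- manip.solve_ik(position, orientation): joint angles nearest the present ones, or None.
- manip.observe(): the state.
- manip.read_camera(name): name is "scene" or "side" or "wrist"; returns the picture (420x560x3 uint8, red, green, blue); there is no depth.
- manip.camera_params(name): a dict with "fovy" (degrees; the focal length in pixels is half the picture's height over the tangent of half this angle, whatever the lens; pixels are square), "cx", "cy" (the principal point, pixels), "extrinsics" (4x4, takes a point from world to camera coordinates). Camera axes: x right, y down, z forward; pixel columns grow to the right and rows downward; lengths in m; the calibration is good to about 2 mm. A picture is of the moment at which its call begins: read the wrist's pose just before it. camera_params takes no time and is no camera call; for the wrist camera it gives the pose at the moment of the call.
A pose or a line that the arm cannot do raises manip.IKError and nothing moves.
- manip.close_job(): hands the job in; it is judged then, once.
The state is a dict: "clock": time; "q": joint angles; "joint_vel": joint speeds; "effort": joint torques, N m; "ee_pos": TCP position; "eef_rot": TCP orientation; "force": force on the tool from outside, world axes, zero at the start; "moment": the same for the moment, N m; "finger_gap": finger opening in m; "grip_force": force on a finger pad.
Only numpy, scipy, OpenCV 4.12 (cv2) and the standard library are available. Lean on these libraries where they do the work, as an engineer would, in place of code of your own. Each camera call takes 0.05 s, during which the arm holds its last target. There are 200 camera calls.

## Working session

There is one attempt and no reset: what is moved stays moved. The work goes in short steps, each a Python script; the robot and the scene stay as the last script left them, time stands still between calls to the robot, and variables do not carry over. Pictures are saved under pics/ and viewed, at most 10 in all, crops included, and the job is handed in when it is done.

```bash
mkdir -p pics; cat > h.py <<'E'
import numpy as np, cv2
from station import manip
def snap(n,f):
    P=manip.camera_params(n); im=manip.read_camera(n); cv2.imwrite('pics/'+f,im[:,:,::-1]); return im,P
def ray(P,u,v):
    f=210/np.tan(np.radians(P['fovy'])/2); E=np.array(P['extrinsics']); R=E[:3,:3]
    d=R.T@np.array([(u-P['cx'])/f,(v-P['cy'])/f,1]); return -R.T@E[:3,3],d
def onz(P,u,v,z):
    o,d=ray(P,u,v); return o+d*(z-o[2])/d[2]
def proj(P,p):
    f=210/np.tan(np.radians(P['fovy'])/2); E=np.array(P['extrinsics']); c=E[:3,:3]@np.array(p)+E[:3,3]
    return c[0]/c[2]*f+P['cx'],c[1]/c[2]*f+P['cy']
def down(yaw): # tool z down; yaw = direction (rad) of tool x ; quaternion
    return np.array([0,np.cos(yaw/2),np.sin(yaw/2),0])
E
python3 - <<'E'
from h import *
a,P=snap('scene','s1.png'); b,Q=snap('side','d1.png')
cv2.imwrite('pics/both.png',cv2.resize(np.vstack([a,b]),None,fx=.71,fy=.71)[:,:,::-1])
for p in (P,Q): print(p['fovy'],p['cx'],p['cy'],np.round(p['extrinsics'],3).tolist())
s=manip.observe(); print(s)
W=manip.camera_params('wrist');print(np.round(W['extrinsics'],3).tolist(),W['fovy'])
E
```

```text
42.232297877365305 274.70505241152586 208.2734658685996 [[0.556, -0.831, -0.011, -0.3], [-0.62, -0.406, -0.672, 0.396], [0.554, 0.381, -0.741, 1.051], [0.0, 0.0, 0.0, 1.0]]
45.40165169084365 283.4311169397126 202.08070643573097 [[0.747, -0.665, -0.012, -0.418], [-0.282, -0.301, -0.911, 0.228], [0.602, 0.684, -0.412, 1.095], [0.0, 0.0, 0.0, 1.0]]
{'clock': 0.1, 'q': array([ 1.16400774e+00,  3.42622092e-01,  1.52491377e+00, -1.15813078e-06,
        1.27538548e+00, -1.45998086e-01]), 'joint_vel': array([ 0.00066909, -0.00172377, -0.00180198,  0.00066602,  0.00076365,
       -0.00025384]), 'effort': array([ 1.99126598e-04, -4.32011247e+01, -2.44694960e+01,  7.19462684e-02,
        5.26215881e-02, -3.11277063e-05]), 'ee_pos': array([0.13520404, 0.50692387, 0.22613322]), 'eef_rot': array([-1.80757717e-04,  1.30025853e-01,  9.91510381e-01, -6.39278060e-04]), 'force': array([0.3198338 , 0.02988537, 0.11044588]), 'moment': array([0.0408059 , 0.01738548, 0.02795187]), 'grip_force': 0.0, 'finger_gap': 0.09215886635190676}
[[0.258, 0.966, -0.002, -0.523], [0.933, -0.249, 0.262, -0.033], [0.252, -0.069, -0.965, 0.39], [0.0, 0.0, 0.0, 1.0]] 69.88605367113003
```

View pics/s1.png

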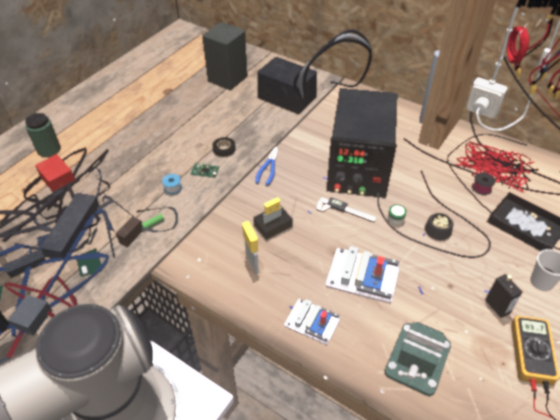

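View pics/d1.png

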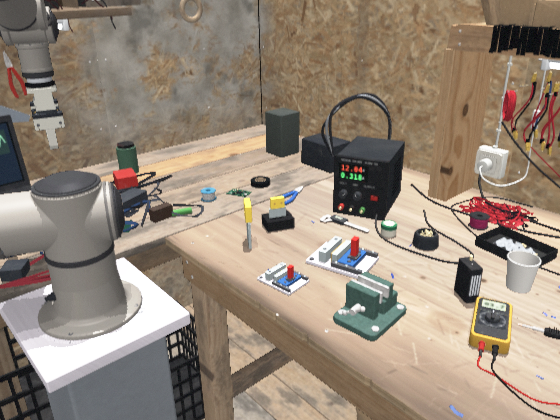

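The scene view shows two board guides, at (364,273) and (312,319). There are two yellow-gripped feelers: a tall one at (250,245), and a short one in the black stand at (272,215). I'll take an enlarged crop and measure.

```bash
python3 - <<'E'
from h import *
P=manip.camera_params('scene');Q=manip.camera_params('side')
s=cv2.imread('pics/s1.png');d=cv2.imread('pics/d1.png')
A=cv2.resize(s[190:350,230:410],(675,600),interpolation=cv2.INTER_CUBIC);cv2.imwrite('pics/c1.png',A)
for n,c in dict(big=(364,273),small=(312,319),stand=(272,222),tall=(253,270)).items(): print(n,np.round(onz(P,*c,0.01),3))
print('px/m', [np.round(proj(P,p),1).tolist() for p in ([.6,0,0],[.65,0,0],[.6,.05,0])])
E
```

```text
big [ 0.547 -0.243  0.01 ]
small [ 0.377 -0.206  0.01 ]
stand [0.559 0.021 0.01 ]
tall [ 0.413 -0.024  0.01 ]
px/m [[288.0, 217.8], [298.4, 205.7], [271.7, 209.8]]
```

View pics/c1.png

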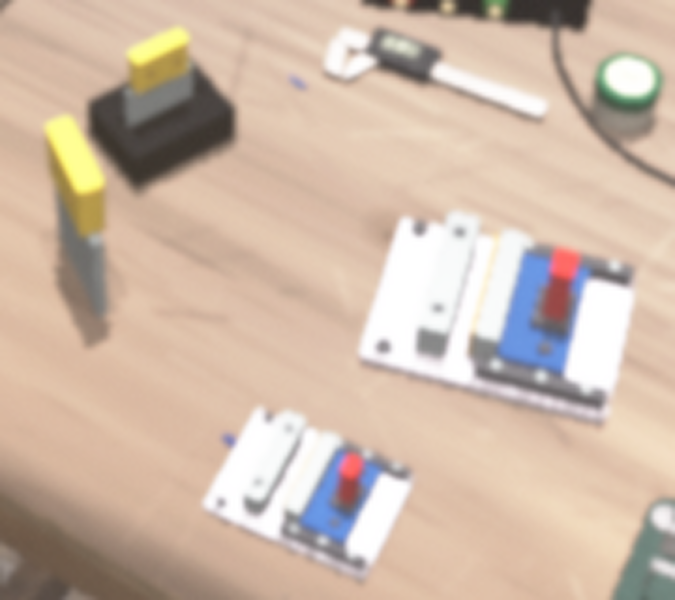

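```bash
python3 - <<'E'
from h import *
P=manip.camera_params('scene')
for n,c in dict(big=[(403,217),(360,357),(605,418),(633,262)],small=[(258,407),(204,507),(365,577),(412,475)],stand=[(90,105),(138,183),(235,120)]).items():
    z=.031 if n=='stand' else .01
    w=[onz(P,230+u/3.75,190+v/3.75,z) for u,v in c]
    print(n,np.round(w,3).tolist(),[round(float(np.linalg.norm(w[i]-w[(i+1)%len(w)])),3) for i in range(len(w))])
# wrist cam offset in the tool frame
from scipy.spatial.transform import Rotation as R
s=manip.observe();q=s['eef_rot'];T=R.from_quat(q[[1,2,3,0]]).as_matrix()
E=np.array(manip.camera_params('wrist')['extrinsics']);c=-E[:3,:3].T@E[:3,3]
print('cam in tool',T.T@(c-s['ee_pos']),'axis',T.T@E[2,:3])
E
```

```text
big [[0.577, -0.156, 0.01], [0.47, -0.187, 0.01], [0.512, -0.329, 0.01], [0.625, -0.294, 0.01]] [0.112, 0.148, 0.119, 0.146]
small [[0.406, -0.154, 0.01], [0.332, -0.164, 0.01], [0.344, -0.263, 0.01], [0.416, -0.253, 0.01]] [0.074, 0.099, 0.072, 0.099]
stand [[0.531, 0.055, 0.031], [0.494, -0.008, 0.031], [0.572, -0.032, 0.031]] [0.074, 0.082, 0.096]
cam in tool [ 0.07029659 -0.00088291 -0.15780789] axis [-2.61742247e-01 -4.95849292e-04  9.65137685e-01]
```

The guide at (364,273) measures 112 x 148 mm, so it is the one meant; the one at (312,319) is 74 x 99 mm. The feeler in the stand at (272,215) is clearly smaller than the free-standing tall one at (250,245). Next I'll take close wrist views of both targets.

```bash
python3 - <<'E'
from h import *
s=manip.observe()
def tryv(name,pt,yaw,z):
    d=np.array([np.cos(yaw),np.sin(yaw)]); p=np.r_[np.array(pt)-0.045*d,z]
    j=manip.solve_ik(p,down(yaw)); print(name,round(yaw,2),None if j is None else np.round(j,2)); return p,down(yaw),j
for y in (1.27,-1.87): tryv('st',(.535,.01),y,.17)
for y in (1.85,-1.29): tryv('gd',(.543,-.225),y,.17)
p,q,j=tryv('st',(.535,.01),1.27,.17)
if j is None: p,q,j=tryv('st',(.535,.01),-1.87,.17)
manip.reach(p,q); a,W=snap('wrist','w1.png'); np.savez('w1',**{k:np.array(v) for k,v in W.items()})
p,q,j=tryv('gd',(.543,-.225),1.85,.17)
manip.reach(p,q); b,W=snap('wrist','w2.png'); np.savez('w2',**{k:np.array(v) for k,v in W.items()})
print(manip.observe()['clock'])
E
```

```text
st 1.27 [-0.21  0.39  1.62 -0.    1.13  0.09]
st -1.87 [-0.04  0.44  1.54 -0.    1.16 -2.89]
gd 1.85 [-0.57  0.56  1.34 -0.    1.25 -0.85]
gd -1.29 [-0.47  0.46  1.51 -0.    1.18  2.39]
st 1.27 [-0.21  0.39  1.62 -0.    1.13  0.09]
gd 1.85 [-0.57  0.56  1.34 -0.    1.25 -0.85]
3.5167
```

View pics/w1.png

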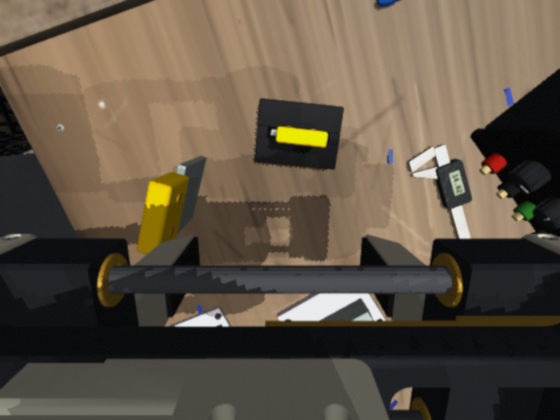

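View pics/w2.png

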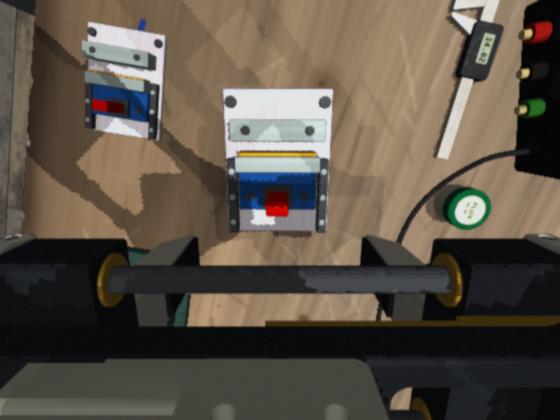

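w1 shows the stand at (299,133) and the feeler's yellow grip at (301,137). The tall feeler is at (165,205). w2 shows the big guide with its fixed rail at (278,130), brass strip at (277,155) and red post at (277,204). Next I'll turn these into positions.

```bash
cat >> h.py <<'E'
def load(n):
    z=np.load(n+'.npz'); return {k:z[k] for k in z.files}
def blobs(im,lo,hi,amin=60):
    h=cv2.cvtColor(im,cv2.COLOR_BGR2HSV); m=cv2.inRange(h,lo,hi)
    return [c for c in cv2.findContours(m,cv2.RETR_EXTERNAL,cv2.CHAIN_APPROX_NONE)[0] if cv2.contourArea(c)>amin]
E
python3 - <<'E'
from h import *
W=load('w1'); im=cv2.imread('pics/w1.png')
def rep(n,c,W,z):
    w=np.array([onz(W,u,v,z)[:2] for u,v in c[:,0,:].astype(float)],np.float32)*1000
    (cx,cy),(a,b),th=cv2.minAreaRect(w); x,y,ww,hh=cv2.boundingRect(c)
    print(n,(x,y,ww,hh),'c',round(cx,1),round(cy,1),'size',round(a,1),round(b,1),'ang',round(th,1))
for c in blobs(im,(22,120,120),(35,255,255)): rep('yel',c,W,.089)
for c in blobs(im,(0,0,0),(180,255,60),3000): rep('blk',c,W,.031)
W=load('w2'); im=cv2.imread('pics/w2.png')
for c in blobs(im,(22,120,120),(35,255,255),30): rep('brass',c,W,.04)
for c in blobs(im,(0,150,80),(8,255,255),60): rep('red',c,W,.075)
cv2.imwrite('pics/c2.png',cv2.resize(im[80:240,210:350],(700,800),interpolation=cv2.INTER_NEAREST)[:600])
E
```

```text
yel (137, 173, 40, 81) c 421.1 -3.6 size 75.0 20.4 ang 52.5
yel (276, 126, 52, 22) c 555.9 20.5 size 12.8 39.9 ang 66.4
blk (254, 99, 89, 71) c 555.7 19.0 size 60.0 80.0 ang 67.2
blk (0, 87, 560, 333) c 509.2 -187.8 size 356.8 688.7 ang 59.1
blk (471, 69, 89, 168) c 753.7 -75.5 size 166.9 82.4 ang 86.5
brass (241, 152, 60, 4) c 535.0 -228.5 size 55.9 2.8 ang 16.0
red (266, 202, 23, 15) c 553.4 -269.8 size 19.2 12.7 ang 16.0
red (92, 101, 16, 10) c 393.5 -225.7 size 11.9 6.5 ang 6.7
red (532, 21, 20, 21) c 707.3 -81.0 size 13.5 13.1 ang 21.5
```

View pics/c2.png

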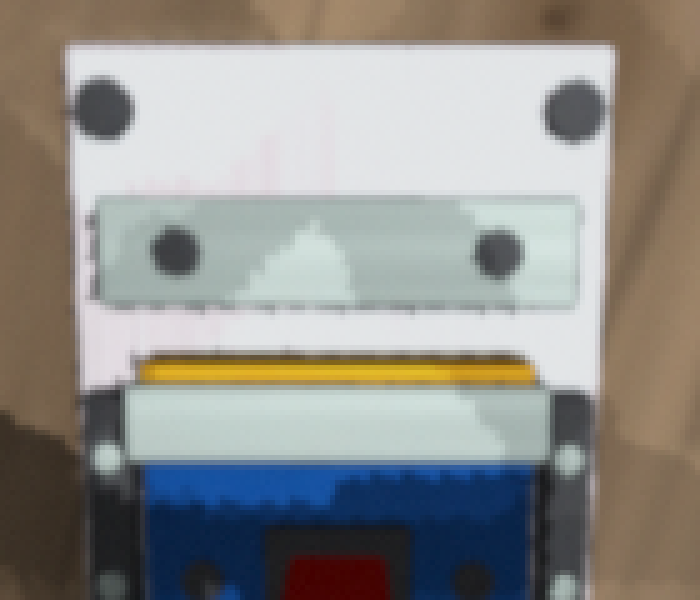

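```bash
python3 - <<'E'
from h import *
W=load('w2')
g=np.radians(16.0); X=np.array([np.cos(g),np.sin(g)]);Y=np.array([-np.sin(g),np.cos(g)])
def pt(u,v,z):
    p=onz(W,210+u/5-.5,80+v/5-.5,z)[:2]; return p,p@X*1000,p@Y*1000
for n,u,v,z in [('rail BL',97,197,.04),('rail BR',580,197,.04),('rail FL',97,305,.04),('rail FR',580,305,.04),('base BL',66,45,.01),('base BR',615,45,.01),
  ('brass L',140,357,.04),('brass R',538,357,.04),('brass back',140,385,.04),('brass back',538,385,.04),('slider L',124,385,.04),('slider R',552,385,.04)]:
    p,x,y=pt(u,v,z); print(n,np.round(p*1000,1),'gx %.1f gy %.1f'%(x,y))
for n in((553.4,-269.8),): print('red',np.dot(n,X),np.dot(n,Y))
E
```

```text
rail BL [ 489.8 -208.7] gx 413.3 gy -335.6
rail BR [ 575.2 -184.2] gx 502.2 gy -335.6
rail FL [ 494.3 -227.6] gx 412.4 gy -355.0
rail FR [ 581.3 -202.7] gx 502.9 gy -355.1
base BL [ 472.3 -183. ] gx 403.6 gy -306.1
base BR [ 576.9 -153.1] gx 512.4 gy -306.2
brass L [ 504.4 -234.7] gx 420.1 gy -364.7
brass R [ 576.7 -214. ] gx 495.4 gy -364.7
brass back [ 505.6 -239.8] gx 419.9 gy -369.9
brass back [ 578.3 -219. ] gx 495.5 gy -369.9
slider L [ 502.7 -240.7] gx 416.9 gy -369.9
slider R [ 580.9 -218.3] gx 498.2 gy -369.9
red 457.59526393283926 -411.8861182732858
```

```bash
cat >> h.py <<'E'
g=np.radians(16.0); X=np.array([np.cos(g),np.sin(g)]);Y=np.array([-np.sin(g),np.cos(g)])
gw=lambda gx,gy,z: np.r_[(gx*X+gy*Y)/1000,z]
QG=down(g+np.pi/2); F=np.array([.5558,.0197]); QF=down(np.radians(67))
def frc(n=4):
    f=[]
    for _ in range(n): manip.hold(.02); f.append(manip.observe()['force'])
    return np.mean(f,0)
E
python3 - <<'E'
from h import *
W=load('w1');S=manip.camera_params('scene')
# height of tall feeler: top centre in both views by triangulation (w1 / scene)
def tri(a,b):
    (o1,d1),(o2,d2)=ray(W,*a),ray(S,*b); A=np.stack([d1,-d2],1); t=np.linalg.lstsq(A,o2-o1,rcond=None)[0]; return (o1+d1*t[0]+o2+d2*t[1])/2
b=[tri((184,176),(247,224)),tri((145,252),(255,238))]; print(np.round(b,3))
f=np.radians(-23);fx=np.array([np.cos(f),np.sin(f)]);fy=np.array([-fx[1],fx[0]])
for p in b: r=p[:2]-F; print('in feeler frame',r@fx,r@fy)
manip.reach(np.r_[F,.2],QF); manip.move_straight(np.r_[F,.13],speed=.2)
f0=frc(); print(manip.observe()['clock'],f0)
E
```

```text
[[ 0.46   0.02   0.099]
 [ 0.421 -0.026  0.121]]
in feeler frame -0.08815709809225139 -0.03698710715339678
in feeler frame -0.1061668911526811 -0.09493696350942159
5.2 [ 0.11831422 -0.03965261  0.0960787 ]
```

```bash
python3 - <<'E'
from h import *
f0=frc()
for z in (.1,.08,.0655):
    manip.move_straight(np.r_[F,z],speed=.1); df=frc(2)-f0; print(z,df.round(2))
    if np.linalg.norm(df)>4: manip.move_straight(np.r_[F,.13]); raise SystemExit('contact')
manip.move_gripper(.03); s=manip.observe(); print(s['finger_gap'],s['grip_force'],(frc(2)-f0).round(2),s['ee_pos'])
manip.move_straight(np.r_[F,.2],speed=.15); print((frc()-f0).round(2),manip.observe()['finger_gap'])
p=gw(457.6,-359.8,.0695); manip.reach(p+[0,0,.11],QG); manip.move_straight(p+[0,0,.05],speed=.1)
snap('side','d2.png');snap('wrist','w3.png');snap('scene','s3.png'); s=manip.observe();print(s['clock'],s['finger_gap'],s['ee_pos'],p)
a=cv2.imread('pics/d2.png')[190:300,280:400];b=cv2.imread('pics/w3.png')[90:290,170:390]
c=cv2.imread('pics/s3.png')[200:320,300:420]
cv2.imwrite('pics/c3.png',np.hstack([cv2.resize(b,(440,400),interpolation=cv2.INTER_CUBIC),cv2.resize(c,(360,400),interpolation=cv2.INTER_CUBIC)]))
E
```

```text
0.1 [ 0.29  0.1  -0.19]
0.08 [-0.1   0.29 -0.02]
0.0655 [0.62 0.69 0.81]
0.039700271825531395 29.997760355472565 [0.22 0.46 0.9 ] [0.55580647 0.01969612 0.06549032]
[-0.04 -0.4  -1.51] 0.03959535945870813
10.4 0.040051417082494524 [ 0.53953154 -0.219905    0.12036218] [ 0.53904767 -0.2197303   0.0695    ]
```

View pics/c3.png

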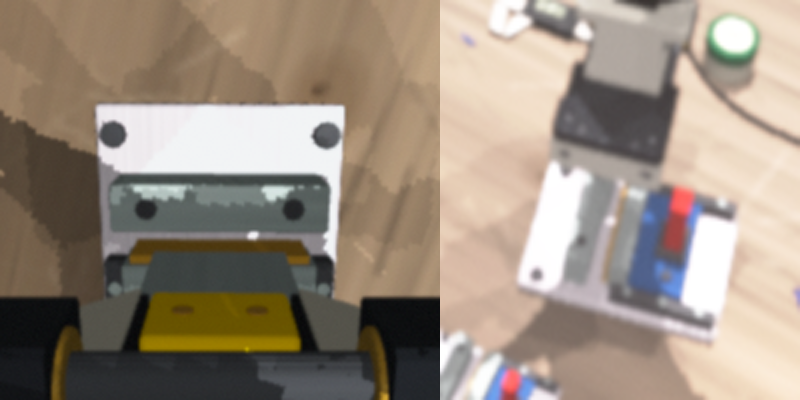

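The wrist crop shows the blade held squarely above the gap. Its lower edge is at about full-picture row 216, columns 245–315, and the fixed rail's front edge is at about row 206. I'll check the blade's offset numerically.

```bash
python3 - <<'E'
from h import *
W=manip.camera_params('wrist'); im=cv2.imread('pics/w3.png'); gr=cv2.cvtColor(im,cv2.COLOR_BGR2GRAY)
for u in (262,280,298): print(u,gr[196:224,u-2:u+3].mean(1).astype(int).tolist())
for n,v,z in [('blade',216,.0605),('blade',217,.0605),('rail',206,.04),('brass',210,.04)]:
    for u in (250,310): p=onz(W,u,v,z)[:2]*1000; print(n,v,u,(p@X).round(1),(p@Y).round(1))
E
```

```text
262 [97, 96, 95, 95, 95, 95, 95, 96, 95, 98, 119, 130, 126, 104, 75, 60, 58, 58, 57, 59, 62, 64, 63, 63, 64, 63, 64, 64]
280 [96, 95, 94, 94, 94, 94, 95, 96, 95, 100, 123, 133, 130, 107, 76, 61, 58, 58, 58, 60, 63, 64, 64, 65, 65, 65, 64, 64]
298 [95, 93, 93, 93, 92, 92, 94, 95, 96, 125, 185, 200, 186, 143, 91, 67, 63, 61, 60, 61, 62, 63, 63, 63, 63, 63, 64, 63]
blade 216 250 435.2 -357.9
blade 216 310 480.7 -357.9
blade 217 250 435.2 -358.7
blade 217 310 480.7 -358.7
rail 206 250 433.4 -355.6
rail 206 310 482.7 -355.6
brass 210 250 433.3 -359.0
brass 210 310 482.7 -359.1
```

```bash
python3 - <<'E'
from h import *
f0=frc(6); z=.1195
def go(gx,gy,z,sp): manip.move_straight(gw(gx,gy,z),QG,speed=sp)
zs=[.105,.1,.095,.09,.085,.08,.075,.072,.071]+list(np.arange(.0705,.067,-.0004))
for z in zs:
    go(457.6,-359.8,z,.05); df=frc(2)-f0
    if z>.0712 and np.linalg.norm(df)>4: print('contact',z,df); raise SystemExit
    if df[2]>2: break
print('floor',z,df.round(2)); 
gy=-359.8
while gy<-355:
    gy+=.3; go(457.6,gy,z,.02); df=frc(2)-f0; fy=df[:2]@Y
    if fy<-1.5: break
print('wall',gy,df.round(2),fy,manip.observe()['ee_pos'],manip.observe()['clock'])
np.save('place.npy',[gy,z])
E
```

```text
floor 0.0689 [-1.81 -0.16  7.44]
wall -358.59999999999997 [-1.86 -3.14  7.07] -2.5092326692784317 [ 0.53902812 -0.2193472   0.06946733] 15.7917
```

```bash
python3 - <<'E'
from h import *
def go(gx,gy,z,sp): manip.move_straight(gw(gx,gy,z),QG,speed=sp)
gy,z=-358.6,.0698
f=frc(2); go(457.6,gy,z,.02); f=frc(3); print('lifted',f.round(2), f[:2]@Y, manip.observe()['ee_pos'])
while gy<-355.5:
    gy+=.3; go(457.6,gy,z,.02); f=frc(3); print(round(gy,1),f.round(2),(f[:2]@Y).round(2))
    if f[:2]@Y<-2: break
e=manip.observe()['ee_pos']; print(e,e[:2]@Y*1000,manip.observe()['clock'])
np.save('place.npy',[gy,z])
E
```

```text
lifted [ 0.38 -1.29 -0.47] -1.3451444283713867 [ 0.53879722 -0.21859047  0.06950677]
-358.3 [ 0.84 -2.78 -3.07] -2.9
[ 0.53872752 -0.21844529  0.06956746] -358.4765210347835 16.425
```

```bash
python3 - <<'E'
from h import *
gy,z=np.load('place.npy')
manip.move_gripper(.07); manip.move_straight(gw(457.6,gy,.2),QG,speed=.2)
manip.move_gripper(.05)
manip.reach(gw(457.6,-412.5,.15),QG); snap('side','d4.png');W=manip.camera_params('wrist');snap('wrist','w4.png'); f0=frc(3)
for zz in (.09,.06,.046):
    manip.move_straight(gw(457.6,-412.5,zz),speed=.1); df=frc(2)-f0; print(zz,df.round(2))
    if np.linalg.norm(df)>4: print('contact'); break
print(manip.observe()['clock'])
a=cv2.imread('pics/d4.png')[180:300,290:410];b=cv2.imread('pics/w4.png')[60:270,180:390]
cv2.imwrite('pics/c4.png',np.hstack([cv2.resize(a,(400,400),interpolation=cv2.INTER_CUBIC),cv2.resize(b,(400,400),interpolation=cv2.INTER_CUBIC)]))
E
```

```text
0.09 [-0.25  0.07  0.62]
0.06 [ 0.29 -0.37 -0.42]
0.046 [-0.93  0.17 -0.38]
20.625
```

View pics/c4.png

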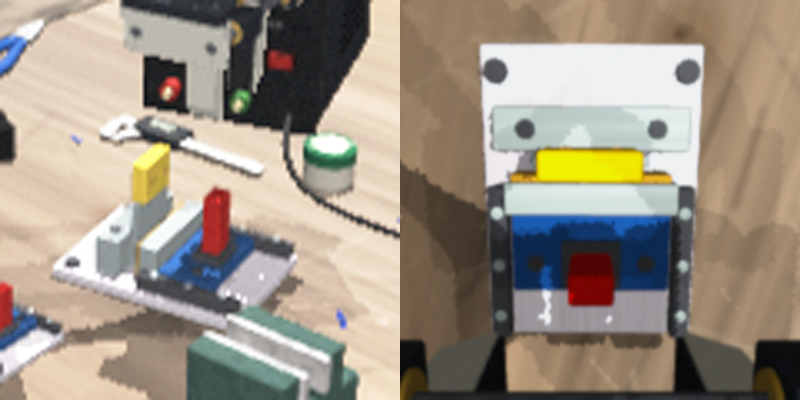

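The side and wrist crops show the feeler standing upright in the gap, against the fixed rail. The red post is at (590,280) in the wrist half of the crop, centred between the fingers. Now I'll grip the post and push gently.

```bash
python3 - <<'E'
from h import *
F=lambda n=6: frc(n)[:2]@Y
manip.move_gripper(.01); f0=F(); s=manip.observe(); print('gap',s['finger_gap'],f0)
gy=-412.5; log=[]; n=0
base=[]
while gy<-405:
    gy+=.25; manip.move_straight(gw(457.6,gy,.046),speed=.02); f=-F(3); log.append((gy,f))
    e=manip.observe()['ee_pos'][:2]@Y*1000
    print(round(gy,2),round(float(e),2),round(float(f),2))
    # after 1.5mm of travel the plateau is known
    if f>11: break
print(manip.observe()['clock']); np.save('push.npy',gy)
E
```

```text
gap 0.019730346200237284 -0.23941816583332606
-412.25 -412.58 1.79
-412.0 -412.55 3.92
-411.75 -412.53 5.21
-411.5 -412.54 5.74
-411.25 -412.55 6.9
-411.0 -412.52 7.4
-410.75 -412.35 7.94
-410.5 -412.16 7.87
-410.25 -411.91 8.05
-410.0 -411.66 8.07
-409.75 -411.42 8.21
-409.5 -411.18 8.33
-409.25 -410.91 7.71
-409.0 -410.68 8.37
-408.75 -410.39 8.07
-408.5 -410.17 7.66
-408.25 -409.91 8.09
-408.0 -409.65 8.0
-407.75 -409.43 7.52
-407.5 -409.17 7.53
-407.25 -408.91 7.66
-407.0 -408.67 8.24
-406.75 -408.41 7.87
-406.5 -408.18 7.88
-406.25 -407.93 7.47
-406.0 -407.66 8.05
-405.75 -407.45 8.04
-405.5 -407.26 7.85
-405.25 -407.14 8.8
-405.0 -406.96 8.8
30.3167
```

```bash
python3 - <<'E'
from h import *
F=lambda n=6: frc(n)[:2]@Y
gy=float(np.load('push.npy'))
def st(d):
    global gy
    gy+=d; manip.move_straight(gw(457.6,gy,.046),speed=.02); f=-F(5)
    print(round(gy,2),round(float(manip.observe()['ee_pos'][:2]@Y*1000),2),round(float(f),2)); return f
while gy<-402.5:
    if st(.2)>12.6: break
print('back'); 
while st(-.4)>4: pass
print(manip.observe()['clock']); np.save('push.npy',gy)
E
```

```text
-404.8 -406.9 9.46
-404.6 -406.87 10.15
-404.4 -406.84 10.62
-404.2 -406.81 11.66
-404.0 -406.8 12.08
-403.8 -406.74 12.48
-403.6 -406.72 13.74
back
-404.0 -406.73 12.0
-404.4 -406.73 10.39
-404.8 -406.69 9.21
-405.2 -406.73 7.57
-405.6 -406.72 6.24
-406.0 -406.7 4.72
-406.4 -406.73 3.94
34.9833
```

```bash
python3 - <<'E'
from h import *
manip.move_gripper(.05); manip.move_straight(gw(457.6,-406.7,.17),speed=.2)
manip.move_gripper(.07)
manip.reach(gw(457.6,-358.5,.17),QG); snap('wrist','w5.png'); f0=frc(5)
z=.0695
for zz in (.1,.08,z):
    manip.move_straight(gw(457.6,-358.5,zz),speed=.1); df=frc(2)-f0
    if np.linalg.norm(df)>4: print('contact',zz,df); raise SystemExit
manip.move_gripper(.03); s=manip.observe(); print(s['finger_gap'],(frc(3)-f0).round(2))
while z<.107:
    z+=.003; manip.move_straight(gw(457.6,-358.5,z),speed=.012); df=frc(2)-f0; print(round(z,4),df.round(2))
print(manip.observe()['clock'],manip.observe()['finger_gap'])
E
```

```text
0.03959872990730988 [-0.65 -0.06  1.36]
0.0725 [ 0.34 -2.67 -9.95]
0.0755 [-0.48 -2.32 -6.68]
0.0785 [-1.2  -2.27 -5.55]
0.0815 [-1.07 -1.05 -5.52]
0.0845 [-1.31 -0.77 -5.57]
0.0875 [-0.68 -0.28 -4.64]
0.0905 [-0.81 -0.55 -4.63]
0.0935 [-1.35 -0.48 -4.4 ]
0.0965 [-0.73 -0.19 -2.9 ]
0.0995 [-0.18  0.89 -2.37]
0.1025 [-0.91  0.64 -2.29]
0.1055 [-0.01  0.3  -2.38]
0.1085 [-1.   -0.03 -1.56]
45.2917 0.04013568387910808
```

```bash
python3 - <<'E'
from h import *
manip.move_straight(gw(457.6,-358.5,.2),speed=.2)
manip.reach(np.r_[F,.2],QF); manip.move_straight(np.r_[F,.11],speed=.15); f0=frc(5)
for z in [.1,.094,.09,.086,.08,.075,.07,.068]+list(np.arange(.067,.0645,-.0004)):
    manip.move_straight(np.r_[F,z],QF,speed=.05); df=frc(2)-f0
    if z>.0681 and np.linalg.norm(df)>4: print('contact',z,df.round(2)); break
    if df[2]>2: print('floor',z,df.round(2)); break
print(z,df.round(2),manip.observe()['clock'])
E
```

```text
floor 0.06540000000000001 [-1.01 -0.02  2.57]
0.06540000000000001 [-1.01 -0.02  2.57] 51.575
```

```bash
python3 - <<'E'
from h import *
manip.move_gripper(.075); manip.move_straight(np.r_[F,.2],speed=.2)
d=np.array([np.cos(1.27),np.sin(1.27)]); manip.reach(np.r_[np.array([.54,-.06])-.045*d,.22],down(1.27))
snap('wrist','w6.png'); snap('side','d6.png'); print(manip.observe()['clock'])
a=cv2.imread('pics/d6.png')[180:300,230:390];b=cv2.imread('pics/w6.png')[40:280,120:440]
cv2.imwrite('pics/c6.png',np.vstack([cv2.resize(a,(400,300),interpolation=cv2.INTER_CUBIC),cv2.resize(b,(400,300),interpolation=cv2.INTER_CUBIC)]))
E
```

```text
53.8333
```

View pics/c6.png

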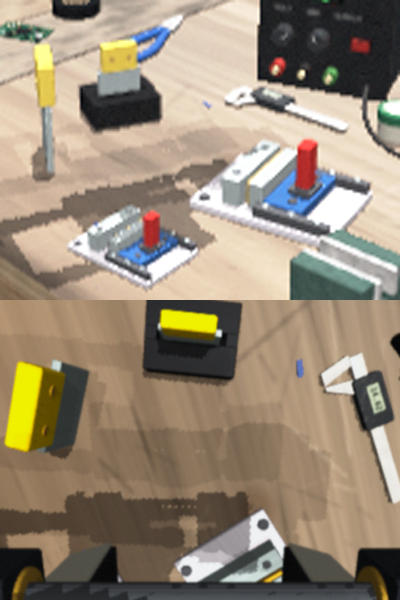

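The crop shows the feeler upright in its stand (top half at (118,70), lower half at (190,325)). The rail is still closed, and the other objects in the crop, including the tall feeler, are where they were.

```bash
python3 -c "
from station import manip
print(manip.close_job())"
```

```text
the job is handed in; nothing more can be done
None
```

The job is handed in at about 54 s of the 72 s allowed: I set the sliding rail to a nip of about 5 N by the push force, drew the feeler up with a drag of about 3–5 N (a brief peak near 8 N at the start), and put it back upright in its stand with the rail left closed.

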